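# Feel along the trim strip of a duct's access cover

### The job

Check the newly riveted black trim strip on the duct's access cover by feel: with the fingertips pointing down, follow the curved strip slowly from the end beside the green magnet to the end beside the red magnet, lightly touching it at every one of the nine white rivets in turn. Touch gently, since the cover is springy and must not be pushed in by anything near a centimetre. Do not lift the cover or touch its red handle or the magnets, leave the loose things where they are, and finish clear of everything.

Things in the scene. Friction and masses are not known exactly. Their poses are not given: they have to be found in the camera images.
- cover (a joint): m the round grey access cover is pressed down: 0 at rest, negative when lifted. Pressed anywhere it sinks level into its soft gasket and springs back: about 1 N per mm, at most 10.5 mm. A disc 224 mm across, 6 mm thick, on the duct; its top is at z = 0.100 m at rest.
- strip: black C-shaped trim strip fixed on the grey cover (sinks with it): half ring (196 degrees), mean radius 80 mm, 20 mm wide, 3 mm thick, top at z = 0.103 m at rest. Origin: centre of the C and cover, at the strip's underside, z up; the middle of the C lies along +x, its ends along -y and +y, its opening looks to -x.
- handle: small red bridge handle standing upright on the middle of the cover, inside the C: bar of 10 mm thickness, 55 mm long along x (from 35 mm on the -x side of the centre to 20 mm on the +x side), top 31 mm above the origin. Origin: centre of the cover, at its underside. To be left alone.
- rivet1 (a point): white flat rivet head (10 mm across, 1 mm high, does not obstruct) number 1 of 9 along the strip, at -90 degrees round the C from its +x axis, 31 mm from its neighbour; the point is on the strip's top face, mid-width (one end of the row)
- rivet2 (a point): white flat rivet head (10 mm across, 1 mm high, does not obstruct) number 2 of 9 along the strip, at -67.5 degrees round the C from its +x axis, 31 mm from its neighbour; the point is on the strip's top face, mid-width
- rivet3 (a point): white flat rivet head (10 mm across, 1 mm high, does not obstruct) number 3 of 9 along the strip, at -45 degrees round the C from its +x axis, 31 mm from its neighbour; the point is on the strip's top face, mid-width
- rivet4 (a point): white flat rivet head (10 mm across, 1 mm high, does not obstruct) number 4 of 9 along the strip, at -22.5 degrees round the C from its +x axis, 31 mm from its neighbour; the point is on the strip's top face, mid-width
- rivet5 (a point): white flat rivet head (10 mm across, 1 mm high, does not obstruct) number 5 of 9 along the strip, at 0 degrees round the C from its +x axis, 31 mm from its neighbour; the point is on the strip's top face, mid-width
- rivet6 (a point): white flat rivet head (10 mm across, 1 mm high, does not obstruct) number 6 of 9 along the strip, at 22.5 degrees round the C from its +x axis, 31 mm from its neighbour; the point is on the strip's top face, mid-width
- rivet7 (a point): white flat rivet head (10 mm across, 1 mm high, does not obstruct) number 7 of 9 along the strip, at 45 degrees round the C from its +x axis, 31 mm from its neighbour; the point is on the strip's top face, mid-width
- rivet8 (a point): white flat rivet head (10 mm across, 1 mm high, does not obstruct) number 8 of 9 along the strip, at 67.5 degrees round the C from its +x axis, 31 mm from its neighbour; the point is on the strip's top face, mid-width
- rivet9 (a point): white flat rivet head (10 mm across, 1 mm high, does not obstruct) number 9 of 9 along the strip, at 90 degrees round the C from its +x axis, 31 mm from its neighbour; the point is on the strip's top face, mid-width (one end of the row)
- magnet_green: green round magnet, 26 mm across and 10 mm high, standing fast on the duct's top beside the start end of the strip, 65 mm outward from the end rivet there (rivet1 or rivet9: the two magnets swap places from run to run). Origin: centre of its underside, 0.083 m high.
- magnet_red: red round magnet, 26 mm across and 10 mm high, standing fast on the duct's top beside the finish end of the strip, 65 mm outward from the end rivet there (rivet1 or rivet9: the two magnets swap places from run to run). Origin: centre of its underside, 0.083 m high.
- duct: flat sheet-metal duct piece, fixed: 300 (x) by 380 (y) by 83 mm high, dark flanges at its +y and -y ends. Origin: centre of its underside, on the bench.
- tape_roll: yellow roll, 54 mm across, 24 mm high, loose on a corner of the duct's top, outside the cover. Origin: centre of its underside.
- screw_jar: small jar with orange lid, 42 mm across, 45 mm high, loose on another corner of the duct's top. Origin: centre of its underside.
- paint_can: can with blue label, 84 mm across, 110 mm high, loose on the bench past the +y end of the duct. Origin: centre of its underside.
- screwdriver: screwdriver lying loose on the bench past the -y end of the duct, along its own x (handle to -x). Origin: at its underside.
Mind the look-alikes: they are no part of the job. There is more than one size of the screw_jar; the one meant has the size given above. Several things have the shape of the tape_roll; the one meant has the colours described above.

How it is judged (in metres and radians):
On the way, in this order (a step that is already met when the one before it is completed fails the run):
1. the fingertips touch the strip at the first rivet, counted from the green magnet's end (contact force between the fingers and strip above 0.2 N and ((horizontal distance between magnet_green and rivet1 below 0.11 m and horizontal distance between the grasp point and rivet1 below 0.012 m) or (horizontal distance between magnet_green and rivet9 below 0.11 m and horizontal distance between the grasp point and rivet9 below 0.012 m))), for 0.04 s.
2. the fingertips touch the strip at the second rivet, counted from the green magnet's end (contact force between the fingers and strip above 0.2 N and ((horizontal distance between magnet_green and rivet1 below 0.11 m and horizontal distance between the grasp point and rivet2 below 0.012 m) or (horizontal distance between magnet_green and rivet9 below 0.11 m and horizontal distance between the grasp point and rivet8 below 0.012 m))), for 0.04 s.
3. the fingertips touch the strip at the third rivet, counted from the green magnet's end (contact force between the fingers and strip above 0.2 N and ((horizontal distance between magnet_green and rivet1 below 0.11 m and horizontal distance between the grasp point and rivet3 below 0.012 m) or (horizontal distance between magnet_green and rivet9 below 0.11 m and horizontal distance between the grasp point and rivet7 below 0.012 m))), for 0.04 s.
4. the fingertips touch the strip at the fourth rivet, counted from the green magnet's end (contact force between the fingers and strip above 0.2 N and ((horizontal distance between magnet_green and rivet1 below 0.11 m and horizontal distance between the grasp point and rivet4 below 0.012 m) or (horizontal distance between magnet_green and rivet9 below 0.11 m and horizontal distance between the grasp point and rivet6 below 0.012 m))), for 0.04 s.
5. the fingertips touch the strip at the fifth rivet, counted from the green magnet's end (contact force between the fingers and strip above 0.2 N and ((horizontal distance between magnet_green and rivet1 below 0.11 m and horizontal distance between the grasp point and rivet5 below 0.012 m) or (horizontal distance between magnet_green and rivet9 below 0.11 m and horizontal distance between the grasp point and rivet5 below 0.012 m))), for 0.04 s.
6. the fingertips touch the strip at the sixth rivet, counted from the green magnet's end (contact force between the fingers and strip above 0.2 N and ((horizontal distance between magnet_green and rivet1 below 0.11 m and horizontal distance between the grasp point and rivet6 below 0.012 m) or (horizontal distance between magnet_green and rivet9 below 0.11 m and horizontal distance between the grasp point and rivet4 below 0.012 m))), for 0.04 s.
7. the fingertips touch the strip at the seventh rivet, counted from the green magnet's end (contact force between the fingers and strip above 0.2 N and ((horizontal distance between magnet_green and rivet1 below 0.11 m and horizontal distance between the grasp point and rivet7 below 0.012 m) or (horizontal distance between magnet_green and rivet9 below 0.11 m and horizontal distance between the grasp point and rivet3 below 0.012 m))), for 0.04 s.
8. the fingertips touch the strip at the eighth rivet, counted from the green magnet's end (contact force between the fingers and strip above 0.2 N and ((horizontal distance between magnet_green and rivet1 below 0.11 m and horizontal distance between the grasp point and rivet8 below 0.012 m) or (horizontal distance between magnet_green and rivet9 below 0.11 m and horizontal distance between the grasp point and rivet2 below 0.012 m))), for 0.04 s.
9. the fingertips touch the strip at the ninth and last rivet, counted from the green magnet's end (contact force between the fingers and strip above 0.2 N and ((horizontal distance between magnet_green and rivet1 below 0.11 m and horizontal distance between the grasp point and rivet9 below 0.012 m) or (horizontal distance between magnet_green and rivet9 below 0.11 m and horizontal distance between the grasp point and rivet1 below 0.012 m))), for 0.04 s.
At the end, for the whole second after the job is handed in: All nine rivets touched in order, green end to red end (TCP within 12 mm of each, from above, pressing the strip with over 0.2 N); the cover back within 2 mm of its rest height; roll, jar, can and screwdriver at rest within 20 mm of where they stood (value of joint cover between -0.002 and 0.002 m and distance of each of tape_roll, screw_jar, paint_can, screwdriver from where it was at the start of the episode below 0.02 m and linear speed of each of tape_roll, screw_jar, paint_can, screwdriver below 0.02 m/s).
It fails at once if the cover is pressed in by more than 9 mm (about 9 N) (value of joint cover above 0.009 m).
It fails at once if the cover is lifted by more than 4 mm (value of joint cover below -0.004 m).
It fails at once if the cover's red handle or a magnet is leaned on (over 1 N) (contact force between the fingers and handle above 1 N or contact force between the fingers and magnet_green above 1 N or contact force between the fingers and magnet_red above 1 N).
It fails at once if the roll, jar, can or screwdriver is moved by more than 20 mm (distance of any of tape_roll, screw_jar, paint_can, screwdriver from where it was at the start of the episode above 0.02 m).
It also fails if it takes over 54 s, if anything falls off the work surface, if the arm or the gripper's body presses on something with over 40 N, if the wrist force passes 120 N, or if a joint passes its speed limit or range.

### The arm

A 6-joint arm with a two-finger parallel gripper is mounted at the origin on the work surface. World frame = base frame: x ahead of the robot, y to its left, z up, the work surface at z = 0. Lengths are in m, angles in degrees, forces in N, time in s.
With the tool pointing down it reaches from about 0.375 to 0.75 m from the base axis. Payload 9 kg.
Tool frame: the origin (TCP) lies between the finger pads, 19 mm behind the fingertips; this is the grasp point; z points along the fingers, y is the line along which they close (so a half turn about z gives the same grasp; the last joint's range is limited). The gripper opens to 85 mm and grips with 20 to 120 N. Pads are 22 mm wide; open, the fingers measure 114 mm over their backs; the gripper's body (76 mm by 85 mm) begins 54 mm behind the grasp point. The pads swing forward as they close: fully open they stand 13 mm farther back than shut.
Start: joints at [-76.587, 5.964, 5.575, 89.605, 0, 77.527], TCP at [0.262, -0.54, 0.25] pointing down, gripper open.
Joint ranges: [-171.21, 171.21], [-48.23, 106.86], [-62.78, 66.21], [-105.2, 120.99], [-86.42, 89.51], [-180, 180]. Speed limits (degrees/s): [127.2, 127.2, 147.25, 180, 180, 180].

### API

Orientations are given as [roll, pitch, yaw] about the fixed x, y, z axes, in that order (R = Rz(yaw) Ry(pitch) Rx(roll)).
In Python, from rig import status, imaging, env gives the robot as it stands.
- The arm moves only by the tool servo_tool, never from a script. Its argument "increments" is a list of rows, each a list of 7 numbers: the closure, from -1 (fully open) to 1 (shut), then the shift along the tool's x, y, z in m, then the turn, a rotation vector about the tool's x, y, z in rad. In form: [[claw, dx, dy, dz, ax, ay, az], ...]. A call has 1 to 10 rows; each row shifts and turns the commanded pose from where the row before left it, along the tool's axes as they then stand; what a row does not reach is not made up. A row lasts 1/10 s, in which the tool goes at most 50 mm and 8.59 degrees, less where a joint would pass 70% of its speed; a pose out of reach is approached as far as the arm can. A call with a gripper value outside its range is refused whole. The fingers move at their own pace and stop on an object; "grip_force" is the grip in N (left out, the last holds). Time passes only in rows, so rows that do not move let the fingers close. It gives the time, the measured TCP pose, the force, the opening and the grip force at its end, in the units of the state.
- status.get_state(): the state, without advancing time (a new reading comes with each control period).
- imaging.snapshot(name): name is "side" or "top"; returns the picture (480x640x3 uint8, red, green, blue); there is no depth.
- imaging.get_calibration(name): a dict with "K" (3x3 intrinsics, pixels), "distortion" ([k1, k2, p1, p2, k3] as OpenCV has them; the pictures are not rectified), "eye" and "rotation" of the camera in the world. Camera axes: x right, y up, looking along -z (the intrinsics and any distortion apply to the point x, -y, -z); pixel columns grow to the right and rows downward; lengths in m; the calibration is good to about 2 mm. A picture is of the moment at which its call begins. get_calibration takes no time and is no camera call.
- env.job_done(): hands the job in; it is judged then, once.
The state is a dict: "time_s": time; "qpos": joint angles; "qd": joint speeds; "tau": joint torques, N m; "position": TCP position; "eef_rot": TCP orientation; "force": force on the tool from outside, world axes, zero at the start; "moment": the same for the moment, N m; "gripper_width": opening from 0.0 (shut) to 1.0 (fully open); "finger_force": force on a finger pad.
Only numpy, scipy, OpenCV 4.12 (cv2) and the standard library are available. Lean on these libraries where they do the work, as an engineer would, in place of code of your own. Each camera call takes 0.05 s, during which the arm holds its last target. There are 200 camera calls.

## Working session

There is one attempt and no reset: what is moved stays moved. The work goes in short steps, Python scripts to look and compute and a tool call to move; the robot and the scene stay as the last step left them, time stands still between calls to the robot, and variables do not carry over. Pictures are saved under pics/ and viewed, at most 10 in all, crops included, and the job is handed in when it is done.

Besides the shell and the picture viewer there is one more tool, called after "Emit:" as name([rows], argument=value, ...), one row to a line, values as JSON. servo_tool: Moves the arm, as the interface text tells. Its arguments: {"type":"object","properties":{"increments":{"type":"array"},"grip_force":{"type":"number"}},"required":["increments"]}

```bash
ls; mkdir -p pics; python3 - <<'E'
from rig import status, imaging
import cv2,json
s=status.get_state();print(s)
for n in("top","side"):
    cv2.imwrite(f"pics/{n}0.png",imaging.snapshot(n)[:,:,::-1]); c=imaging.get_calibration(n);print(n,c)
E
```

```text
pics
{'time_s': 0.0, 'qpos': array([-7.65881443e+01,  5.99790834e+00,  5.52558144e+00,  8.96036295e+01,
       -1.18754248e-03,  7.75266151e+01]), 'qd': array([ 0.0718323 , -0.02155657, -0.03032582,  0.0332775 ,  0.02162654,
       -0.0997747 ]), 'tau': array([-2.75318616e-04, -5.56934774e+01,  5.03648436e+01,  1.69391872e-02,
       -2.83330291e-04, -4.65988762e-06]), 'position': array([ 0.26187041, -0.53949126,  0.24921536]), 'eef_rot': array([-1.79925580e+02, -1.52460091e-02,  2.58852315e+01]), 'force': array([ 0.0136622 ,  0.65318281, -1.43188509]), 'moment': array([-0.028627  ,  0.04025766,  0.00334748]), 'finger_force': 0.0, 'gripper_width': 0.9980924045282676}
top {'K': array([[589.26009399,   0.        , 319.67283952],
       [  0.        , 589.26009399, 242.33798432],
       [  0.        ,   0.        ,   1.        ]]), 'distortion': array([0.02823345, 0.        , 0.        , 0.        , 0.        ]), 'eye': array([0.34152217, 0.05298429, 1.61550403]), 'rotation': array([  5.55969787,  -0.6134761 , -91.1180909 ])}
side {'K': array([[448.33940788,   0.        , 323.04471573],
       [  0.        , 448.33940788, 242.73755   ],
       [  0.        ,   0.        ,   1.        ]]), 'distortion': array([-0.03315462,  0.        ,  0.        ,  0.        ,  0.        ]), 'eye': array([0.43435352, 0.64917655, 0.75979092]), 'rotation': array([  41.30346034,   -0.85407575, -173.04353327])}
```

View pics/top0.png

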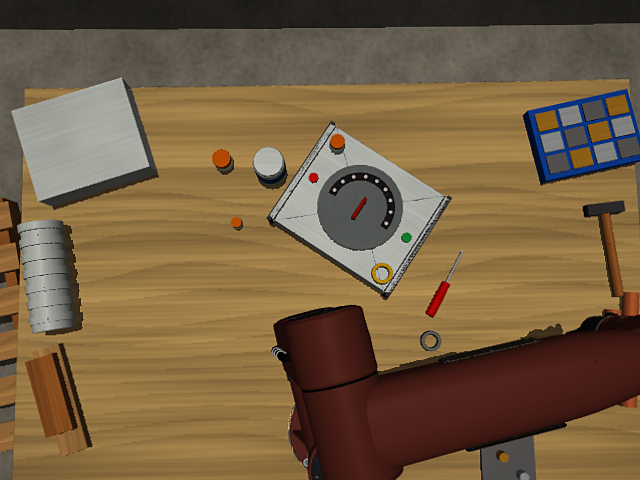

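View pics/side0.png

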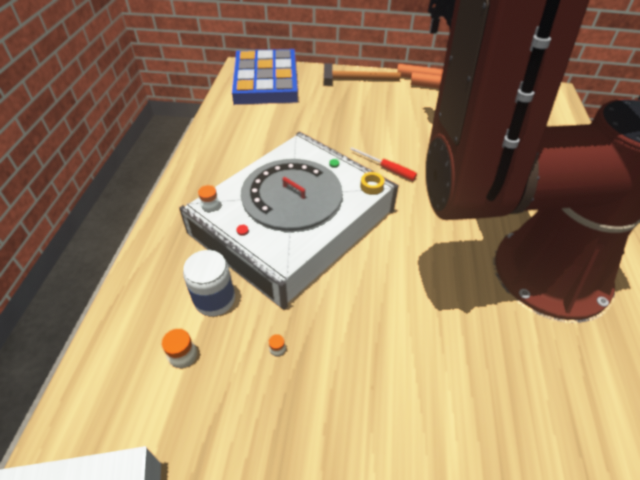

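The top view shows the C strip around (360,207). The green magnet is at (406,238), the red one at (314,178), and the handle is in the middle. Next I measure the rivets in both views.

```bash
cat > h.py <<'E'
import numpy as np, cv2
from scipy.spatial.transform import Rotation as R
from rig import imaging
def ray(n,px,z):
    c=imaging.get_calibration(n)
    p=cv2.undistortPoints(np.array(px,float).reshape(-1,1,2),c["K"],c["distortion"]).reshape(-1,2)
    d=np.c_[p[:,0],-p[:,1],-np.ones(len(p))]@R.from_euler('xyz',c["rotation"],degrees=True).as_matrix().T
    e=np.array(c["eye"]); return e+d*((z-e[2])/d[:,2])[:,None]
def blobs(m,lo,hi):
    k,_,st,ce=cv2.connectedComponentsWithStats(m.astype(np.uint8))
    return [(ce[i],st[i,4]) for i in range(1,k) if lo<=st[i,4]<=hi]
E
python3 - <<'E'
from h import *
np.set_printoptions(precision=4,suppress=True)
for n,(cx,cy,rx,ry) in {"top":(360,207,50,50),"side":(292,194,70,55)}.items():
    im=cv2.imread(f"pics/{n}0.png"); h=cv2.cvtColor(im,cv2.COLOR_BGR2HSV).astype(int)
    g=cv2.cvtColor(im,cv2.COLOR_BGR2GRAY)
    yy,xx=np.mgrid[:480,:640]; roi=((xx-cx)/rx)**2+((yy-cy)/ry)**2<.8
    th=cv2.morphologyEx(g,cv2.MORPH_TOPHAT,np.ones((9,9)))
    b=blobs((th>70)&roi&(h[...,1]<60),3,60)
    px=np.array([x[0] for x in b]); P=ray(n,px,.104)
    # circle fit
    A=np.c_[2*P[:,:2],np.ones(len(P))]; s=np.linalg.lstsq(A,(P[:,:2]**2).sum(1),rcond=None)[0]
    print(n,len(b),"centre",s[:2],"r",np.sqrt(s[2]+s[:2]@s[:2]))
    a=np.degrees(np.arctan2(P[:,1]-s[1],P[:,0]-s[0]));o=np.argsort(a)
    print(np.c_[px,P[:,:2],a,[x[1] for x in b]][o])
    sat=h[...,1]>150
    for c,m in {"green":(abs(h[...,0]-65)<20)&sat&(h[...,2]>60),"red":((h[...,0]<5)|(h[...,0]>174))&sat&(h[...,2]>120)}.items():
        roi2=((xx-cx)/rx)**2+((yy-cy)/ry)**2<2.2
        for p,ar in blobs(m&roi2,15,400): print(c,p,ar,ray(n,[p],.093 if c=="green" or True else 0)[0])
    # grey cover (unsaturated mid-grey) extents
E
```

```text
top 12 centre [ 0.5611 -0.0594] r 0.0990699812972517
[[ 369.      249.8889    0.4664   -0.0927 -160.6154    9.    ]
 [ 396.05    231.3       0.5133   -0.164  -114.5454   20.    ]
 [ 385.6667  222.75      0.5361   -0.1378 -107.6854   12.    ]
 [ 390.4     211.7       0.5647   -0.151   -87.7211   10.    ]
 [ 389.75    199.6667    0.5963   -0.1503  -68.8028   12.    ]
 [ 385.      188.8333    0.625    -0.1388  -51.1256   12.    ]
 [ 376.6154  180.6154    0.6471   -0.1175  -34.0408   13.    ]
 [ 365.3846  176.3846    0.6588   -0.0886  -16.6039   13.    ]
 [ 353.25    176.3333    0.6595   -0.0569    1.4518   12.    ]
 [ 342.4615  180.8462    0.6481   -0.0285   19.5508   13.    ]
 [ 334.1538  189.5385    0.6255   -0.0064   39.4468   13.    ]
 [ 322.4     184.4       0.6396    0.0239   46.6952   15.    ]]
green [406.0896 237.0896] 67 [ 0.4989 -0.1912  0.093 ]
red [312.9706 176.9412] 68 [0.662 0.048 0.093]
red [358.6667 207.4524] 42 [ 0.5791 -0.0699  0.093 ]
side 12 centre [ 0.5579 -0.0414] r 0.10979420665679115
[[ 332.2941  169.5294    0.5004   -0.1471 -118.5132   17.    ]
 [ 315.5     171.        0.5376   -0.1366 -102.0102   12.    ]
 [ 303.8462  166.7692    0.566    -0.1478  -85.6362   13.    ]
 [ 290.5     165.2857    0.5971   -0.1489  -69.9495   14.    ]
 [ 277.      167.7143    0.6261   -0.1361  -54.2216   14.    ]
 [ 265.5     173.        0.6482   -0.1142  -38.8745   12.    ]
 [ 257.5     180.5       0.6605   -0.0866  -23.8075   14.    ]
 [ 254.      189.6667    0.6614   -0.056    -8.0673   18.    ]
 [ 256.5     199.5       0.6493   -0.0264    9.3133   16.    ]
 [ 264.1176  207.5882    0.6282   -0.0045   27.6937   17.    ]
 [ 251.3333  220.6667    0.646     0.0363   41.3906   15.    ]
 [ 247.6667  225.3333    0.6503    0.0501   44.6778    3.    ]]
red [385.56 164.  ] 50 [ 0.3795 -0.1982  0.093 ]
red [293.2273 184.197 ] 66 [ 0.5826 -0.0976  0.093 ]
red [241.9726 229.3288] 73 [0.6628 0.0525 0.093 ]
```

All nine rivets agree between the views to 2–3 mm, and the end-to-end distance measures 159 mm against 160 mm given. The green end is at (0.537,-0.137) and the red end at (0.627,-0.005). I'll shut the gripper, turn yaw to 0 and go above the green end.

Emit:
servo_tool([
  [1, 0, 0, 0, 0, 0, 0.113],
  [1, 0, 0, 0, 0, 0, 0.113],
  [1, 0, 0, 0, 0, 0, 0.113],
  [1, 0, 0, 0, 0, 0, 0.113],
  [1, 0.023, -0.0335, 0, 0, 0, 0],
  [1, 0.023, -0.0335, 0, 0, 0, 0],
  [1, 0.023, -0.0335, 0, 0, 0, 0],
  [1, 0.023, -0.0335, 0, 0, 0, 0],
  [1, 0.023, -0.0335, 0, 0, 0, 0],
  [1, 0.023, -0.0335, 0, 0, 0, 0],
], grip_force=20)

```text
time_s: 1.1
position: [0.4006, -0.3373, 0.2497]
eef_rot: [-180.0, 0.0, -0.0]
force: [0.7, 0.1, 0.2]
gripper_width: -0.001
finger_force: 0.0
```

Emit:
servo_tool([
  [1, 0.023, -0.0335, 0, 0, 0, 0],
  [1, 0.023, -0.0335, 0, 0, 0, 0],
  [1, 0.023, -0.0335, 0, 0, 0, 0],
  [1, 0.023, -0.0335, 0, 0, 0, 0],
  [1, 0.023, -0.0335, 0, 0, 0, 0],
  [1, 0.023, -0.0335, 0, 0, 0, 0],
  [1, 0, 0, 0, 0, 0, 0],
  [1, 0, 0, 0, 0, 0, 0],
  [1, 0, 0, 0, 0, 0, 0],
])

```text
time_s: 2.0
position: [0.5376, -0.1384, 0.2497]
eef_rot: [180.0, 0.0, -0.0]
force: [0.5, 0.3, -0.5]
gripper_width: 0.002
finger_force: 0.0
```

Emit:
servo_tool([
  [1, 0, 0, 0.015, 0, 0, 0],
  [1, 0, 0, 0.015, 0, 0, 0],
  [1, 0, 0, 0.015, 0, 0, 0],
  [1, 0, 0, 0.015, 0, 0, 0],
  [1, 0, 0, 0.015, 0, 0, 0],
  [1, 0, 0, 0.015, 0, 0, 0],
  [1, 0, -0.001, 0.015, 0, 0, 0],
  [1, 0, 0, 0.01, 0, 0, 0],
  [1, 0, 0, 0, 0, 0, 0],
  [1, 0, 0, 0, 0, 0, 0],
])

```text
time_s: 3.0
position: [0.5382, -0.1369, 0.1352]
eef_rot: [180.0, -0.0, -0.0]
force: [0.4, 0.2, 0.2]
gripper_width: -0.001
finger_force: 0.0
```

```bash
python3 - <<'E'
from rig import status, imaging
import cv2
s=status.get_state();print(s['position'],s['force'])
im=imaging.snapshot("side")[:,:,::-1]
cv2.imwrite("pics/side1.png",cv2.resize(im[90:270,180:420],None,fx=3.3,fy=3.3,interpolation=cv2.INTER_CUBIC))
E
```

```text
[ 0.53815123 -0.13688797  0.13519936] [0.37509124 0.18761774 0.18739657]
```

View pics/side1.png

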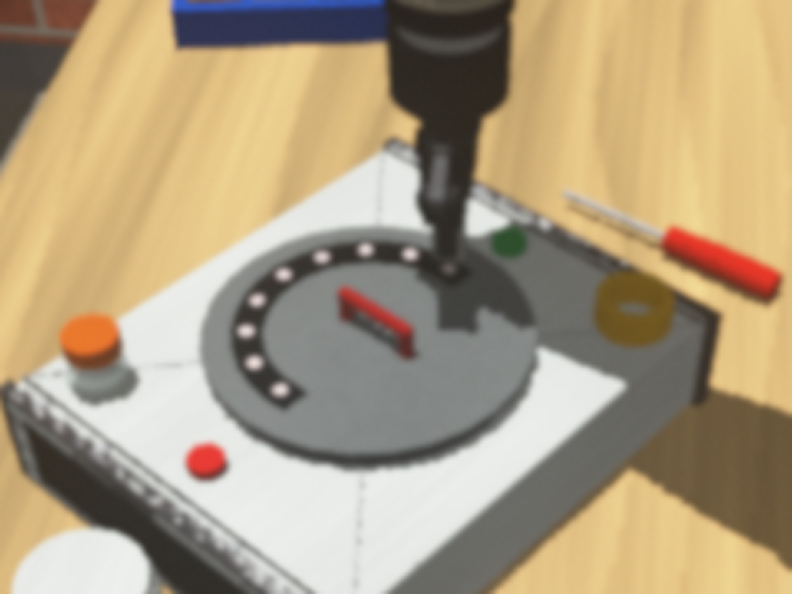

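The fingertips hover right over rivet 1 at crop (448,268), clear of the green magnet at (508,242) and the handle. Next I descend gently.

Emit:
servo_tool([
  [1, 0, 0, 0.004, 0, 0, 0],
  [1, 0, 0, 0.004, 0, 0, 0],
  [1, 0, 0, 0.002, 0, 0, 0],
  [1, 0, 0, 0.002, 0, 0, 0],
  [1, 0, 0, 0.002, 0, 0, 0],
  [1, 0, 0, 0.002, 0, 0, 0],
  [1, 0, 0, 0, 0, 0, 0],
  [1, 0, 0, 0, 0, 0, 0],
])

```text
time_s: 3.85
position: [0.5381, -0.1369, 0.1192]
eef_rot: [180.0, -0.0, -0.0]
force: [-1.8, 0.0, 2.4]
gripper_width: -0.0
finger_force: 1.3
```

Emit:
servo_tool([
  [1, 0.0034, 0.0016, 0, 0, 0, 0],
  [1, 0.0034, 0.0016, 0, 0, 0, 0],
  [1, 0.0034, 0.0016, 0, 0, 0, 0],
  [1, 0.0034, 0.0016, 0, 0, 0, 0],
  [1, 0.0034, 0.0016, 0, 0, 0, 0],
  [1, 0.0034, 0.0016, 0, 0, 0, 0],
  [1, 0.0034, 0.0016, 0, 0, 0, 0],
  [1, 0.0034, 0.0016, 0, 0, 0, 0],
  [1, 0, 0, 0, 0, 0, 0],
  [1, 0, 0, 0, 0, 0, 0],
])

```text
time_s: 4.85
position: [0.5659, -0.15, 0.1193]
eef_rot: [180.0, -0.1, -0.0]
force: [2.5, -0.3, 2.1]
gripper_width: -0.001
finger_force: 1.2
```

Emit:
servo_tool([
  [1, 0.0039, 0, 0, 0, 0, 0],
  [1, 0.0039, 0, 0, 0, 0, 0],
  [1, 0.0039, 0, 0, 0, 0, 0],
  [1, 0.0039, 0, 0, 0, 0, 0],
  [1, 0.0039, 0, 0, 0, 0, 0],
  [1, 0.0039, 0, 0, 0, 0, 0],
  [1, 0.0039, 0, 0, 0, 0, 0],
  [1, 0.0038, 0, 0, 0, 0, 0],
  [1, 0, 0, 0, 0, 0, 0],
  [1, 0, 0, 0, 0, 0, 0],
])

```text
time_s: 5.85
position: [0.5971, -0.1497, 0.1193]
eef_rot: [180.0, -0.1, 0.0]
force: [2.0, 0.5, 3.1]
gripper_width: 0.001
finger_force: 1.3
```

Emit:
servo_tool([
  [1, 0.0036, -0.0015, 0, 0, 0, 0],
  [1, 0.0036, -0.0015, 0, 0, 0, 0],
  [1, 0.0036, -0.0015, 0, 0, 0, 0],
  [1, 0.0036, -0.0015, 0, 0, 0, 0],
  [1, 0.0036, -0.0015, 0, 0, 0, 0],
  [1, 0.0036, -0.0015, 0, 0, 0, 0],
  [1, 0.0036, -0.0015, 0, 0, 0, 0],
  [1, 0.0036, -0.0015, 0, 0, 0, 0],
  [1, 0, 0, 0, 0, 0, 0],
  [1, 0, 0, 0, 0, 0, 0],
])

```text
time_s: 6.85
position: [0.6258, -0.1374, 0.1192]
eef_rot: [-180.0, -0.1, 0.0]
force: [2.5, 2.0, 3.2]
gripper_width: 0.002
finger_force: 1.3
```

On track at rivet 4, pressing with about 3 N.

Emit:
servo_tool([
  [1, 0.0028, -0.0027, 0, 0, 0, 0],
  [1, 0.0028, -0.0027, 0, 0, 0, 0],
  [1, 0.0028, -0.0027, 0, 0, 0, 0],
  [1, 0.0028, -0.0027, 0, 0, 0, 0],
  [1, 0.0028, -0.0027, 0, 0, 0, 0],
  [1, 0.0028, -0.0027, 0, 0, 0, 0],
  [1, 0.0027, -0.0027, 0, 0, 0, 0],
  [1, 0.0027, -0.0027, 0, 0, 0, 0],
  [1, 0, 0, 0, 0, 0, 0],
  [1, 0, 0, 0, 0, 0, 0],
])

```text
time_s: 7.85
position: [0.6478, -0.1156, 0.1191]
eef_rot: [-180.0, -0.1, 0.0]
force: [2.1, 1.7, 3.2]
gripper_width: -0.002
finger_force: 1.3
```

Emit:
servo_tool([
  [1, 0.0015, -0.0035, 0, 0, 0, 0],
  [1, 0.0015, -0.0035, 0, 0, 0, 0],
  [1, 0.0015, -0.0035, 0, 0, 0, 0],
  [1, 0.0015, -0.0035, 0, 0, 0, 0],
  [1, 0.0015, -0.0035, 0, 0, 0, 0],
  [1, 0.0015, -0.0035, 0, 0, 0, 0],
  [1, 0.0015, -0.0035, 0, 0, 0, 0],
  [1, 0.0015, -0.0035, 0, 0, 0, 0],
  [1, 0, 0, 0, 0, 0, 0],
  [1, 0, 0, 0, 0, 0, 0],
])

```text
time_s: 8.85
position: [0.6596, -0.0874, 0.119]
eef_rot: [-179.9, -0.0, 0.0]
force: [1.1, 3.2, 3.0]
gripper_width: 0.002
finger_force: 1.4
```

Emit:
servo_tool([
  [1, 0.0001, -0.0039, 0, 0, 0, 0],
  [1, 0.0001, -0.0039, 0, 0, 0, 0],
  [1, 0.0001, -0.0039, 0, 0, 0, 0],
  [1, 0.0001, -0.0039, 0, 0, 0, 0],
  [1, 0.0001, -0.0039, 0, 0, 0, 0],
  [1, 0.0001, -0.0039, 0, 0, 0, 0],
  [1, 0.0001, -0.0039, 0, 0, 0, 0],
  [1, 0.0001, -0.0039, 0, 0, 0, 0],
  [1, 0, 0, 0, 0, 0, 0],
  [1, 0, 0, 0, 0, 0, 0],
])

```text
time_s: 9.85
position: [0.6602, -0.0561, 0.1189]
eef_rot: [-179.9, -0.0, 0.0]
force: [0.7, 3.1, 2.0]
gripper_width: -0.005
finger_force: 1.4
```

Emit:
servo_tool([
  [1, -0.0015, -0.0036, 0, 0, 0, 0],
  [1, -0.0015, -0.0036, 0, 0, 0, 0],
  [1, -0.0015, -0.0036, 0, 0, 0, 0],
  [1, -0.0015, -0.0036, 0, 0, 0, 0],
  [1, -0.0015, -0.0036, 0, 0, 0, 0],
  [1, -0.0015, -0.0036, 0, 0, 0, 0],
  [1, -0.0015, -0.0036, 0, 0, 0, 0],
  [1, -0.0015, -0.0036, 0, 0, 0, 0],
  [1, 0, 0, 0, 0, 0, 0],
  [1, 0, 0, 0, 0, 0, 0],
])

```text
time_s: 10.85
position: [0.6479, -0.0274, 0.1188]
eef_rot: [-179.9, 0.0, 0.0]
force: [-0.2, 2.6, 3.0]
gripper_width: -0.0
finger_force: 1.5
```

Emit:
servo_tool([
  [1, -0.0027, -0.0028, 0, 0, 0, 0],
  [1, -0.0027, -0.0028, 0, 0, 0, 0],
  [1, -0.0027, -0.0028, 0, 0, 0, 0],
  [1, -0.0027, -0.0028, 0, 0, 0, 0],
  [1, -0.0027, -0.0028, 0, 0, 0, 0],
  [1, -0.0027, -0.0028, 0, 0, 0, 0],
  [1, -0.0027, -0.0027, 0, 0, 0, 0],
  [1, -0.0027, -0.0027, 0, 0, 0, 0],
  [1, 0, 0, 0, 0, 0, 0],
  [1, 0, 0, 0, 0, 0, 0],
])

```text
time_s: 11.85
position: [0.626, -0.0053, 0.1188]
eef_rot: [-179.9, 0.1, 0.0]
force: [-2.0, 1.4, 3.1]
gripper_width: 0.002
finger_force: 1.5
```

All nine rivets reached, so I lift straight up.

Emit:
servo_tool([
  [1, 0, 0, -0.003, 0, 0, 0],
  [1, 0, 0, -0.006, 0, 0, 0],
  [1, 0, 0, -0.015, 0, 0, 0],
  [1, 0, 0, -0.025, 0, 0, 0],
  [1, 0, 0, -0.025, 0, 0, 0],
  [1, 0, 0, -0.025, 0, 0, 0],
  [1, 0, 0, -0.025, 0, 0, 0],
  [1, 0, 0, -0.02, 0, 0, 0],
  [1, 0, 0, 0, 0, 0, 0],
  [1, 0, 0, 0, 0, 0, 0],
])

```text
time_s: 12.85
position: [0.6269, -0.0061, 0.2637]
eef_rot: [180.0, -0.1, -0.0]
force: [0.1, 0.5, -0.5]
gripper_width: 0.002
finger_force: 0.0
```

```bash
python3 - <<'E'
from rig import status, imaging, env
import cv2
s=status.get_state();print(s['position'],s['force'])
cv2.imwrite("pics/side2.png",imaging.snapshot("side")[:,:,::-1])
E
```

```text
[ 0.62686476 -0.00605638  0.26374169] [ 0.08642736  0.45667715 -0.50418524]
```

View pics/side2.png

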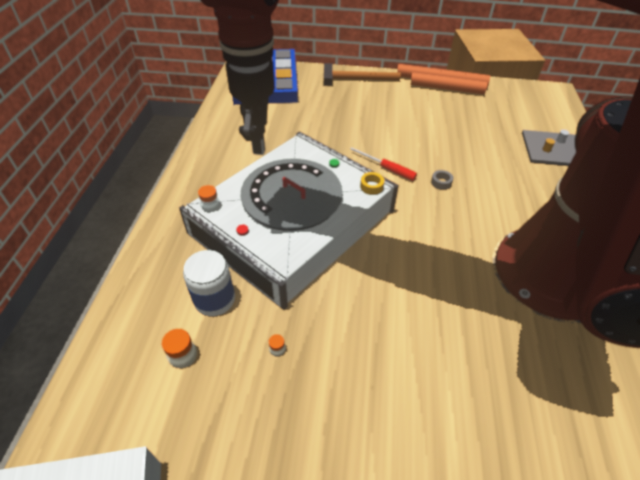

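The tool is well clear. The jar (207,196), roll (372,183), can (208,283) and screwdriver (385,165) are where they were in the first picture.

```bash
python3 -c "
from rig import env
print(env.job_done())"
```

```text
the job is handed in; nothing more can be done
None
```

The fingertips touched all nine rivets in order, from the green magnet's end to the red one, pressing with about 3 N; the arm finished clear with nothing moved, and the job is handed in (no verdict was returned).

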